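Transfer a row of plug-in modules to the test chassis in order

TASK

Move the four plug-in modules from the grey transit rack into the pockets of the aluminium test chassis, keeping their order as counted from the black end blocks: the module next to the transit rack's black end goes into the pocket next to the chassis's black end, and so on along the row. Stand each one upright, fully down in its own pocket and lined up with it, and never tip a module over on the way.

Things in the scene. Friction and masses are not known exactly. Their poses are not given: they have to be found in the camera images.
- module_red: Loose plug-in module: upright block 40 (x) x 30 (y) x 75 mm tall, about 0.18 kg, bare-metal housing with green board faces, top 18 mm a red plastic cap. Origin at the centre of its underside, z up. Starts in the transit rack's pocket with the red labels, 15 mm above the bench. Grip it from above across its 40 mm (along x).
- pocket_red: Fixed pocket of the grey transit rack, red flat labels on both sides of the row. Origin at its centre, 3 mm below its floor, 12 mm above the bench. Inside 50 (x) x 40 (y) mm, walls 8 mm high. The 4 pockets form a row along y, 56 mm apart, same yaw; 46 mm past the last one an end block, 42 mm above the bench: black at the +y end (first), grey at the -y end.
- module_blue: Loose plug-in module: upright block 40 (x) x 30 (y) x 75 mm tall, about 0.18 kg, bare-metal housing with green board faces, top 18 mm a blue plastic cap. Origin at the centre of its underside, z up. Starts in the transit rack's pocket with the blue labels, 15 mm above the bench. Grip it from above across its 40 mm (along x).
- pocket_blue: Fixed pocket of the grey transit rack, blue flat labels on both sides of the row. Origin at its centre, 3 mm below its floor, 12 mm above the bench. Inside 50 (x) x 40 (y) mm, walls 8 mm high. The 4 pockets form a row along y, 56 mm apart, same yaw; 46 mm past the last one an end block, 42 mm above the bench: black at the +y end (first), grey at the -y end.
- module_yellow: Loose plug-in module: upright block 40 (x) x 30 (y) x 75 mm tall, about 0.18 kg, bare-metal housing with green board faces, top 18 mm a yellow plastic cap. Origin at the centre of its underside, z up. Starts in the transit rack's pocket with the yellow labels, 15 mm above the bench. Grip it from above across its 40 mm (along x).
- pocket_yellow: Fixed pocket of the grey transit rack, yellow flat labels on both sides of the row. Origin at its centre, 3 mm below its floor, 12 mm above the bench. Inside 50 (x) x 40 (y) mm, walls 8 mm high. The 4 pockets form a row along y, 56 mm apart, same yaw; 46 mm past the last one an end block, 42 mm above the bench: black at the +y end (first), grey at the -y end.
- module_white: Loose plug-in module: upright block 40 (x) x 30 (y) x 75 mm tall, about 0.18 kg, bare-metal housing with green board faces, top 18 mm a white plastic cap. Origin at the centre of its underside, z up. Starts in the transit rack's pocket with the white labels, 15 mm above the bench. Grip it from above across its 40 mm (along x).
- pocket_white: Fixed pocket of the grey transit rack, white flat labels on both sides of the row. Origin at its centre, 3 mm below its floor, 12 mm above the bench. Inside 50 (x) x 40 (y) mm, walls 8 mm high. The 4 pockets form a row along y, 56 mm apart, same yaw; 46 mm past the last one an end block, 42 mm above the bench: black at the +y end (first), grey at the -y end.
- test_chassis: Fixed aluminium chassis, base 100 (x) x 286 (y) mm, a green board on it, four empty pockets in a row along y. Origin at the centre of its underside, on the bench. Pocket centres at x = 0, y = -84, -28, 28, 84 mm; flat floor 15 mm above the origin; inside 50 (x) x 48 (y) mm, walls 8 mm high and thick. End blocks at y = 130 and -130 mm, 42 mm above the bench.
- start_block: The black end block of the test chassis, 70 x 22 x 30 mm, fixed. Origin at the centre of its underside, 12 mm above the bench. It stands at y = +130 mm or -130 mm of the chassis, and marks the end where the row begins. The other end has a bare aluminium block.

How it is judged:
By the outcome, as a careful person would: the job done as asked, in the order asked, and still so for the second after the job is handed in, with the robot touching nothing.
It also fails if it takes over 99 s, if anything falls off the work surface, if the arm or the gripper's body presses on something with over 40 N, if the wrist force passes 120 N, or if a joint passes its speed limit or range.

ROBOT

A 6-joint arm with a two-finger parallel gripper is mounted at the origin on the work surface. World frame = base frame: x ahead of the robot, y to its left, z up, the work surface at z = 0. Lengths are in m, angles in rad, forces in N, time in s.
With the tool pointing down it reaches from about 0.325 to 0.9 m from the base axis. Payload 3.5 kg.
Tool frame: the origin (TCP) lies midway between the tips of the shut fingers; the grasp point (between the pads) lies env.hold_point_z behind it (env.hold_point_z is the distance from the TCP to the grasp point, in m); z points along the fingers, y is the direction in which the jaws open and shut (so a half turn about z gives the same grasp; the last joint's range is limited). The gripper opens to 85 mm and grips with 20 to 120 N. Pads are 22 mm wide; open, the fingers measure 114 mm over their backs; the gripper's body (76 mm by 85 mm) begins 54 mm behind the grasp point. The pads swing forward as they close: fully open they stand 13 mm farther back than shut.
Start: joints at [-1.395, 0.276, -0.026, 1.268, 0, 1.467], TCP at [0.172, -0.601, 0.231] pointing down, gripper open.
Joint ranges: [-3.12, 3.12], [-0.85, 1.88], [-1.08, 1.24], [-1.95, 2.15], [-1.57, 1.53], [-3.14, 3.14]. Speed limits (rad/s): [2.57, 2.57, 3.14, 3.14, 3.14, 3.14].

INTERFACE

Orientations are given as a rotation vector (axis times angle).
In Python, from rig import env gives the robot as it stands.
- The arm moves only by the shell command python3 -m inch 'ROWS' [OPENING]. ROWS is JSON, a list of rows, each a list of 4 numbers: the shift along the tool's x, y, z in units of 40 mm (1.0 is 40 mm), then the turn about the tool's z in degrees. In form: [[dx, dy, dz, yaw], ...]. A call has 1 to 8 rows; each row shifts and turns the pose as measured when the row begins, along the tool's axes as they then stand; what a row does not reach is not made up. A row lasts 1/12 s, in which the tool goes at most 41.7 mm and 7.16 degrees, less where a joint would pass 70% of its speed; a pose out of reach is approached as far as the arm can. A call is refused whole if a number of a shift passes 1 or a number of a turn 7.16, either way. A call with a gripper value outside its range is refused whole. OPENING is the opening, from 0 (shut) to 1 (fully open), set as the call begins (- or left out, the last holds). The fingers move at their own pace and stop on an object; the grip force is fixed at half the most. Time passes only in rows, so rows that do not move let the fingers close. It gives the time, the measured TCP pose, the force and the opening at its end, in the units of the state.
- env.observe(): the state, without advancing time (a new reading comes with each control period).
- env.get_image(name): name is "scene" or "top"; returns (picture, depth): 420x560x3 uint8, red, green, blue; 420x560 float32, m along the optical axis (not along the pixel's ray), 0 where there is no reading.
- env.camera_params(name): a dict with "intrinsics" (3x3 intrinsics, pixels), "world_to_cam" (4x4, takes a point from world to camera coordinates). Camera axes: x right, y down, z forward; pixel columns grow to the right and rows downward; lengths in m; the calibration is good to about 2 mm. A picture is of the moment at which its call begins. camera_params takes no time and is no camera call.
- env.close_job(): hands the job in, once; it reports no verdict.
The state is a dict: "time": time; "joints": joint angles; "dq": joint speeds; "joint_torque": joint torques, N m; "tcp_pos": TCP position; "orientation": TCP orientation; "wrist_force": force on the tool from outside, world axes, zero at the start; "moment": the same for the moment, N m; "finger_gap": finger opening in m.
Only numpy, scipy, OpenCV 4.12 (cv2) and the standard library are available. Lean on these libraries where they do the work, as an engineer would, in place of code of your own. Each camera call takes 0.05 s, during which the arm holds its last target.

## Working session

There is one attempt and no reset: what is moved stays moved. The work goes in short steps, Python scripts to look and compute and a shell command to move; the robot and the scene stay as the last step left them, time stands still between calls to the robot, and variables do not carry over. Pictures are saved under pics/ and viewed, and the job is handed in when it is done.

```bash
ls; mkdir -p pics; cat > h.py <<'E'
import numpy as np,cv2
from rig import env
def grab(name,tag):
    im,d=env.get_image(name); cv2.imwrite(f'pics/{tag}.png',im[:,:,::-1]); np.save(f'pics/{tag}.npy',d); return im,d
def crop(tag,u0,v0,u1,v1,s,out):
    im=cv2.imread(f'pics/{tag}.png')[v0:v1,u0:u1]; cv2.imwrite(f'pics/{out}.png',cv2.resize(im,None,fx=s,fy=s,interpolation=cv2.INTER_CUBIC))
def px2w(name,u,v,z=None,d=None):
    p=env.camera_params(name);K=np.array(p['intrinsics']);T=np.array(p['world_to_cam']);Ti=np.linalg.inv(T)
    r=np.linalg.inv(K)@[u,v,1.]
    if d is not None: return (Ti@np.r_[r*d,1])[:3]
    o=Ti[:3,3];w=Ti[:3,:3]@r
    return o+w*(z-o[2])/w[2]
def w2px(name,P):
    p=env.camera_params(name);c=np.array(p['world_to_cam'])@np.r_[P,1];q=np.array(p['intrinsics'])@c[:3];return q[:2]/q[2]
E
python3 - <<'E'
from h import *
grab('scene','s0');grab('top','t0')
print(env.observe(),env.hold_point_z)
for n in('scene','top'):print(env.camera_params(n))
E
```

```text
pics
{'time': 0.1, 'joints': array([-1.39540222e+00,  2.77048712e-01, -2.77541677e-02,  1.26800163e+00,
        6.51493537e-06,  1.46744209e+00]), 'dq': array([ 0.00036087, -0.00182053,  0.00328029, -0.00261451, -0.00017751,
        0.00015699]), 'joint_torque': array([ 2.65130266e-04, -4.46709466e+01,  2.96128052e+01,  8.48481461e-03,
       -6.06647063e-05,  5.75110604e-06]), 'tcp_pos': array([ 0.17186539, -0.60016612,  0.23027171]), 'orientation': array([-3.10914139e+00, -4.36161829e-01,  1.03305448e-04]), 'wrist_force': array([ 0.21974323,  0.13170896, -0.10136401]), 'moment': array([ 0.00307492, -0.01205125, -0.03252923]), 'finger_gap': 0.08541553548262465} 0.0187
{'intrinsics': array([[498.60644887,   0.        , 283.97339317],
       [  0.        , 498.60644887, 207.36822087],
       [  0.        ,   0.        ,   1.        ]]), 'world_to_cam': array([[-0.17024645,  0.98531265,  0.01323398,  0.07584136],
       [ 0.66267671,  0.12441901, -0.73849813, -0.33930029],
       [-0.7292981 , -0.11695683, -0.67412564,  1.45650573],
       [ 0.        ,  0.        ,  0.        ,  1.        ]])}
{'intrinsics': array([[509.5004495,   0.       , 280.0484502],
       [  0.       , 509.5004495, 216.9107493],
       [  0.       ,   0.       ,   1.       ]]), 'world_to_cam': array([[ 1.28479637e-02, -9.99908374e-01,  4.26295062e-03,
         7.34487876e-04],
       [-9.96783488e-01, -1.31448553e-02, -7.90562537e-02,
         5.27486260e-01],
       [ 7.91050460e-02, -3.23352691e-03, -9.96861041e-01,
         1.13794850e+00],
       [ 0.00000000e+00,  0.00000000e+00,  0.00000000e+00,
         1.00000000e+00]])}
```

View pics/t0.png

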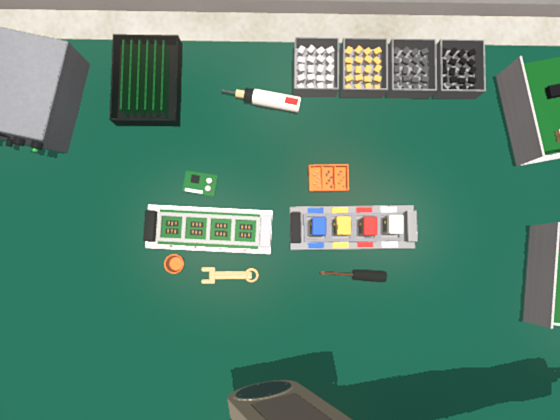

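View pics/s0.png

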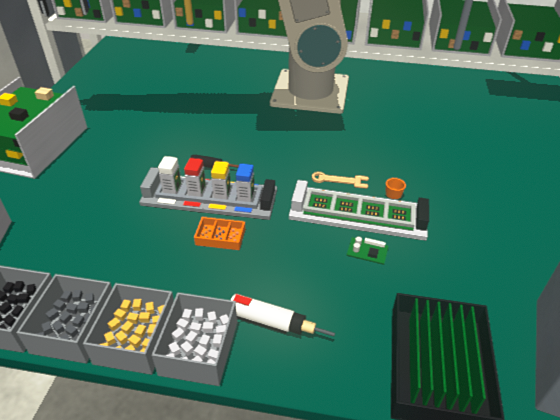

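```bash
python3 - <<'E'
from h import *
crop('t0',140,195,280,260,5.5,'t0c');crop('t0',284,195,424,260,5.5,'t0r')
E
```

```text
(no output)
```

View pics/t0c.png

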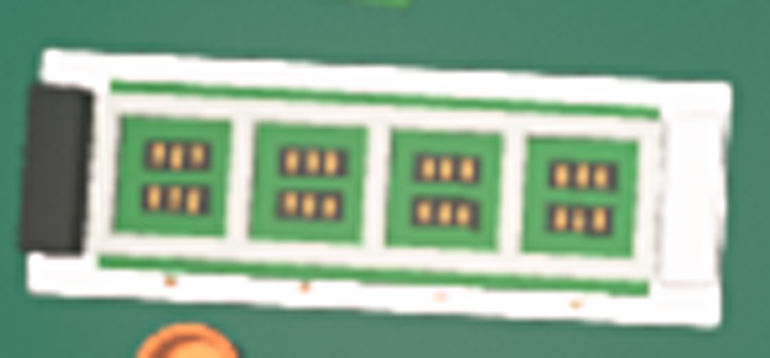

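View pics/t0r.png

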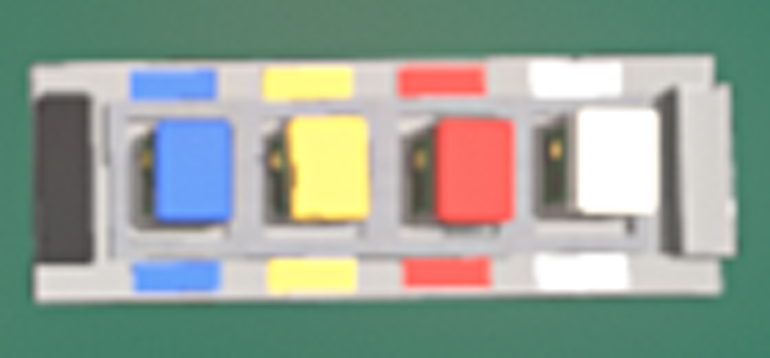

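```bash
python3 - <<'E'
from h import *
def C(u,v): return 140+(u+.5)/5.5-.5,195+(v+.5)/5.5-.5
def R(u,v): return 284+(u+.5)/5.5-.5,195+(v+.5)/5.5-.5
print('chassis base corners z=.012')
P=np.array([px2w('top',*C(*p),z=.012) for p in [(43,50),(731,84),(720,327),(27,293)]]);print(P.round(4),P.mean(0).round(4),np.linalg.norm(P-np.roll(P,-1,0),axis=1).round(4))
Q=np.array([px2w('top',*C(*p),z=.015) for p in [(172,177),(308,183),(444,189),(580,196)]]);print(Q.round(4),np.diff(Q,axis=0).round(4),Q.mean(0))
e=Q[0]-Q[3];print('yaw',np.degrees(np.arctan2(-e[0],e[1])))
e=P[0]-P[1]+P[3]-P[2];print('yawP',np.degrees(np.arctan2(-e[0],e[1])))
print('rack')
P=np.array([px2w('top',*R(*p),z=.012) for p in [(32,65),(713,57),(722,294),(35,301)]]);print(P.round(4),P.mean(0).round(4),np.linalg.norm(P-np.roll(P,-1,0),axis=1).round(4))
e=P[0]-P[1]+P[3]-P[2];print('yawR',np.degrees(np.arctan2(-e[0],e[1])))
L=np.array([px2w('top',*R(*p),z=.012) for p in [((174+176)/2,(84+276)/2),((309+313)/2,(83+275)/2),((442+447)/2,(82+274)/2),((576+581)/2,(79+273)/2)]]);print('labels',L.round(4))
for n,a in dict(b=[(157,118),(232,118),(232,222),(157,220)],y=[(291,116),(368,117),(367,219),(291,219)],r=[(438,118),(514,119),(512,221),(437,220)],w=[(580,108),(659,108),(659,214),(580,214)]).items():
  M=np.array([px2w('top',*R(*p),z=.09) for p in a]);print(n,M.mean(0).round(4),np.linalg.norm(M-np.roll(M,-1,0),axis=1).round(4))
# mask-based caps with minAreaRect
im=cv2.imread('pics/t0.png').astype(int);d=np.load('pics/t0.npy')
vv,uu=np.mgrid[195:260,284:424]
W=np.array([px2w('top',u,v,d=d[v,u]) for u,v in zip(uu.ravel(),vv.ravel())]).reshape(vv.shape+(3,))
m=(W[...,2]>.08).astype(np.uint8);n,lab,st,ce=cv2.connectedComponentsWithStats(m)
for i in range(1,n):
  if st[i,4]>50:
    p=W[lab==i];print(ce[i]+[284,195],st[i],p.mean(0).round(4),p.min(0).round(4),p.max(0).round(4))
p=np.array([px2w('top',u,v,d=d[v,u]) for u,v in[C(172,177),C(580,196),C(238,178)]for u,v in[(int(round(u)),int(round(v)))]]);print(p)
E
```

```text
chassis base corners z=.012
[[0.5546 0.3122 0.012 ]
 [0.5441 0.0251 0.012 ]
 [0.443  0.0282 0.012 ]
 [0.4533 0.3155 0.012 ]] [0.4987 0.1703 0.012 ] [0.2873 0.1012 0.2874 0.1013]
[[0.5021 0.2563 0.015 ]
 [0.5003 0.1999 0.015 ]
 [0.4986 0.1434 0.015 ]
 [0.4964 0.087  0.015 ]] [[-0.0018 -0.0564  0.    ]
 [-0.0018 -0.0564  0.    ]
 [-0.0022 -0.0564  0.    ]] [0.49932404 0.17164093 0.015     ]
yaw -1.920084082074175
yawP -2.072987464772969
rack
[[ 0.5526 -0.0136  0.012 ]
 [ 0.5597 -0.2982  0.012 ]
 [ 0.4609 -0.3012  0.012 ]
 [ 0.4543 -0.016   0.012 ]] [ 0.5069 -0.1572  0.012 ] [0.2847 0.0989 0.2853 0.0983]
yawR 1.3796327899330212
labels [[ 0.5053 -0.0737  0.012 ]
 [ 0.5065 -0.1303  0.012 ]
 [ 0.5076 -0.1859  0.012 ]
 [ 0.5092 -0.2417  0.012 ]]
b [ 0.5049 -0.0755  0.09  ] [0.0292 0.0405 0.0291 0.0397]
y [ 0.5062 -0.1279  0.09  ] [0.03   0.0397 0.0295 0.0401]
r [ 0.5063 -0.1846  0.09  ] [0.0296 0.0397 0.0291 0.0397]
w [ 0.5103 -0.2408  0.09  ] [0.0308 0.0413 0.0307 0.0413]Traceback (most recent call last):
  File "<stdin>", line 18, in <module>
  File "h.py", line 8, in px2w
    p=env.camera_params(name);K=np.array(p['intrinsics']);T=np.array(p['world_to_cam']);Ti=np.linalg.inv(T)
ValueError: time passes only in moves, steps and waits
```

```bash
cat > g.py <<'E'
import sys,numpy as np
from rig import env
from scipy.spatial.transform import Rotation as Ro
# usage: g.py x y z yaw(world deg of tool y)
o=env.observe();R=Ro.from_rotvec(o['orientation']).as_matrix()
t=np.array([float(a) for a in sys.argv[1:4]]);d=R.T@(t-o['tcp_pos'])/.04
th=np.degrees(np.arctan2(R[1,1],R[0,1]));dy=-((float(sys.argv[4])-th+90)%180-90)
print('t%.2f'%o['time'],'tcp',o['tcp_pos'].round(4),'yaw %.2f'%th,'tilt',(np.degrees(np.arccos(-R[2,2]))).round(2),'F',o['wrist_force'].round(1),'gap %.4f'%o['finger_gap'],'q',o['joints'].round(2))
print('units',d.round(3),'turn %.2f'%dy)
E
python3 -m inch '[[0,0,0,-7],[0,0,0,-7],[0,0,0,-7],[0,0,0,-7],[0,0,0,-7],[0,0,0,-7],[0,0,0,-7],[0,0,0,-7]]' 1
python3 -m inch '[[0,0,0,-7],[0,0,0,-7],[0,0,0,-5],[0,0,0,0]]'
python3 g.py .5049 -.0755 .15 1.4
```

```text
time: 0.77
tcp_pos: [0.1712, -0.5963, 0.2244]
orientation: [-2.51, -1.871, -0.009]
wrist_force: [-0.5, -1.0, -0.4]
finger_gap: 0.0853
time: 1.1
tcp_pos: [0.1708, -0.5944, 0.2215]
orientation: [-2.149, -2.271, -0.017]
wrist_force: [0.5, 0.4, -0.4]
finger_gap: 0.0853
t1.10 tcp [ 0.1708 -0.5944  0.2215] yaw 3.15 tilt 1.05 F [ 0.5  0.4 -0.4] gap 0.0853 q [-1.4   0.28 -0.04  1.27  0.    0.12]
units [12.458  9.057  1.996] turn 1.75
```

```bash

python3 -m inch '[[0.9,0.7,0,0],[0.9,0.7,0,0],[0.9,0.7,0,0],[0.9,0.7,0,0]]' >/dev/null
python3 g.py .5049 -.0755 .15 1.4
python3 -m inch '[[0,0,0,0],[0,0,0,0],[0,0,0,0]]' >/dev/null
python3 g.py .5049 -.0755 .15 1.4
```

```text
t1.43 tcp [ 0.2667 -0.4581  0.2206] yaw 1.86 tilt 0.97 F [ 0.5 -0.8 -0.3] gap 0.0856 q [-1.17  0.13 -0.23  1.23  0.    0.37]
units [9.338 6.269 1.892] turn 0.46
t1.68 tcp [ 0.27   -0.4498  0.2198] yaw 2.05 tilt 1.28 F [-0.6 -0.2 -0.7] gap 0.0854 q [-1.16  0.12 -0.24  1.23  0.    0.38]
units [9.1  6.21 1.92] turn 0.65
```

```bash
sed -i "s/^print('units'/print('zaxis deg',np.degrees(R[:2,2]).round(2));print('units'/" g.py
python3 g.py .5049 -.0755 .15 1.4
python3 -m inch '[[0,0,0,0],[0,0,0,0],[0,0,0,0],[0,0,0,0]]' >/dev/null
python3 g.py .5049 -.0755 .15 1.4
```

```text
t1.68 tcp [ 0.27   -0.4498  0.2198] yaw 2.05 tilt 1.28 F [-0.6 -0.2 -0.7] gap 0.0854 q [-1.16  0.12 -0.24  1.23  0.    0.38]
zaxis deg [-0.28  1.25]
units [9.1  6.21 1.92] turn 0.65
t2.02 tcp [ 0.2682 -0.4532  0.2195] yaw 1.67 tilt 1.23 F [-0.2  0.2 -0.4] gap 0.0854 q [-1.16  0.12 -0.24  1.23  0.    0.38]
zaxis deg [-0.3   1.19]
units [9.228 6.198 1.903] turn 0.27
```

```bash

python3 -m inch '[[0.8,0.55,0,0],[0.8,0.55,0,0],[0.8,0.55,0,0],[0.8,0.55,0,0],[0.8,0.55,0,0],[0.8,0.55,0,0],[0.8,0.55,0,0],[0.8,0.55,0,0]]' >/dev/null
python3 g.py .5049 -.0755 .15 1.4
python3 -m inch '[[0,0,0,0],[0,0,0,0]]' >/dev/null
python3 g.py .5049 -.0755 .15 1.4
```

```text
t2.68 tcp [ 0.4418 -0.1993  0.2236] yaw 0.03 tilt 0.75 F [ 0.1 -0.2  0.5] gap 0.0854 q [-0.56  0.04 -0.33  1.22  0.01  1.01]
zaxis deg [-0.14  0.74]
units [3.071 1.583 1.876] turn -1.37
t2.85 tcp [ 0.4454 -0.1944  0.2239] yaw 0.53 tilt 0.83 F [-0.2 -1.  -1.2] gap 0.0855 q [-0.55  0.04 -0.32  1.22  0.01  1.01]
zaxis deg [-0.03  0.83]
units [2.931 1.515 1.89 ] turn -0.87
```

```bash

python3 -m inch '[[0.8,0.4,0,0],[0.8,0.4,0,0],[0.8,0.4,0.3,0],[0.5,0.3,0.4,-1],[0,0,0.5,0],[0,0,0,0],[0,0,0,0]]' >/dev/null
python3 g.py .5049 -.0755 .15 1.4
```

```text
t3.43 tcp [ 0.5095 -0.0834  0.1779] yaw 0.69 tilt 0.63 F [-0.2 -0.3 -0.5] gap 0.0855 q [-0.29  0.12 -0.34  1.11  0.01  1.27]
zaxis deg [0.29 0.56]
units [ 0.192 -0.117  0.7  ] turn -0.71
```

```bash

python3 -m inch '[[0.2,-0.12,0.5,-0.7],[0,0,0.5,0],[0,0,0,0],[0,0,0,0]]' >/dev/null
python3 g.py .5049 -.0755 .052 1.4
```

```text
t3.77 tcp [ 0.5063 -0.0815  0.1412] yaw 0.87 tilt 0.69 F [ 0.1 -0.2  0.4] gap 0.0852 q [-0.29  0.14 -0.4   1.03  0.01  1.26]
zaxis deg [0.56 0.41]
units [ 0.136 -0.054  2.231] turn -0.53
```

```bash

python3 -m inch '[[0.15,-0.05,0.4,-0.5],[0.1,0,0.3,0],[0,0,0,0]]' >/dev/null
python3 g.py .5049 -.0755 .052 1.4
```

```text
t4.02 tcp [ 0.5075 -0.0757  0.1182] yaw 1.04 tilt 1.02 F [ 0.3 -0.1  0.9] gap 0.0854 q [-0.28  0.16 -0.43  0.97  0.01  1.27]
zaxis deg [0.99 0.24]
units [ 0.    -0.095  1.654] turn -0.36
```

```bash
python3 - <<'E'
from h import *
grab('scene','s1');grab('top','t1')
crop('s1',130,140,290,230,4.5,'s1c')
crop('t1',284,160,424,260,5,'t1c')
E
```

```text
(no output)
```

View pics/s1c.png

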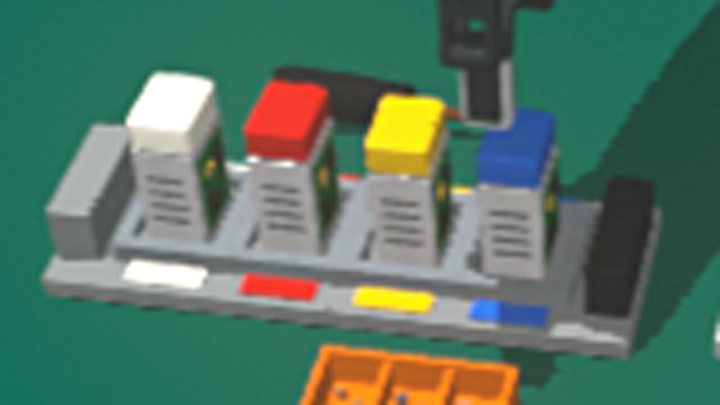

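View pics/t1c.png

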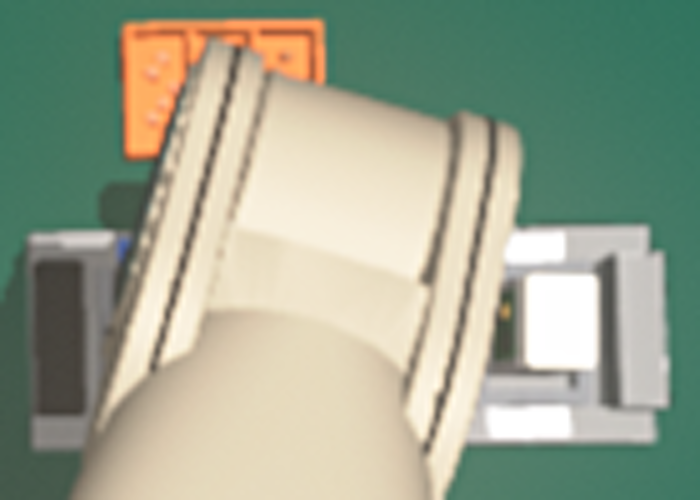

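```bash
python3 - <<'E'
from h import *
crop('s1',150,60,350,210,4,'s1d')
for P in [(.55,-.0757,.131),(.465,-.0757,.131),(.5049,-.0755,.09)]:print(((w2px('scene',np.array(P))-[150,60])*4).round())
E
```

```text
[351. 424.]
[390. 326.]
[376. 434.]
```

View pics/s1d.png

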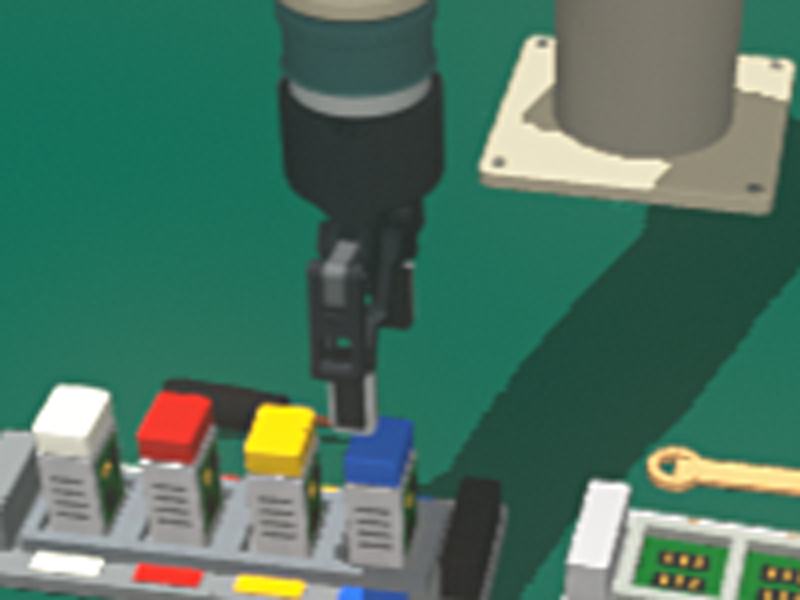

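```bash

python3 -m inch '[[0,-0.1,0.5,-0.4],[0,-0.05,0.5,0],[0,0,0.4,0],[0,0,0,0]]' >/dev/null
python3 g.py .5049 -.0755 .052 1.4
```

```text
t4.45 tcp [ 0.5113 -0.0805  0.0708] yaw 1.33 tilt 1.99 F [-0.6  0.   0.8] gap 0.0852 q [-0.29  0.21 -0.48  0.84  0.01  1.26]
zaxis deg [ 1.99 -0.1 ]
units [ 0.131 -0.174  0.465] turn -0.07
```

```bash

python3 -m inch '[[0.1,-0.1,-0.2,0],[0.1,-0.1,-0.2,0],[0,0,-0.2,0],[0,0,0,0]]' >/dev/null
python3 g.py .5049 -.0755 .052 1.4
python3 -m inch '[[0,0,0.2,0],[0,0,0.2,0],[0,0,0.2,0],[0,0,0,0]]' >/dev/null
python3 g.py .5049 -.0755 .052 1.4
```

```text
t4.78 tcp [ 0.5045 -0.0736  0.102 ] yaw 1.25 tilt 2.32 F [-0.5 -0.4  0.1] gap 0.0855 q [-0.28  0.16 -0.47  0.9   0.01  1.27]
zaxis deg [ 2.31 -0.2 ]
units [-0.041 -0.04   1.25 ] turn -0.15
t5.12 tcp [ 0.509  -0.0745  0.0806] yaw 1.30 tilt 2.87 F [-1.3 -1.2  0.1] gap 0.0853 q [-0.28  0.18 -0.49  0.85  0.01  1.27]
zaxis deg [ 2.85 -0.35]
units [-0.019 -0.139  0.71 ] turn -0.10
```

```bash
cat > q.py <<'E'
from rig import env
import numpy as np
o=env.observe();q=o['joints'];print('q2-4',np.degrees(q[1:4]).round(3),'pitcherr',np.degrees(q[1]-q[2]+q[3]-np.pi/2).round(3),'dq',o['dq'].round(3),o['tcp_pos'].round(4))
E
python3 q.py
python3 -m inch '[[0,0,0,0],[0,0,0,0],[0,0,0,0]]' >/dev/null;python3 q.py
python3 -m inch '[[0,0,-0.5,0]]' >/dev/null;python3 q.py
python3 -m inch '[[0,0,-0.5,0]]' >/dev/null;python3 q.py
python3 -m inch '[[0,0,0,0]]' >/dev/null;python3 q.py
python3 -m inch '[[0,0,0,0]]' >/dev/null;python3 q.py
```

```text
q2-4 [ 10.423 -28.295  48.444] pitcherr -2.837 dq [ 0.002 -0.005  0.007  0.007 -0.002  0.   ] [ 0.509  -0.0745  0.0806]
q2-4 [ 10.601 -28.416  48.416] pitcherr -2.566 dq [-0.001  0.01  -0.005  0.002  0.    -0.001] [ 0.5074 -0.074   0.0782]
q2-4 [  9.344 -27.576  50.991] pitcherr -2.089 dq [-0.004 -0.328  0.26   0.588  0.    -0.004] [ 0.503  -0.073   0.0946]
q2-4 [  8.024 -26.425  53.629] pitcherr -1.922 dq [-0.005 -0.259  0.217  0.542  0.    -0.003] [ 0.5012 -0.0727  0.114 ]
q2-4 [  7.875 -26.196  53.719] pitcherr -2.21 dq [-0.002  0.032 -0.033 -0.041 -0.001  0.001] [ 0.5034 -0.0733  0.117 ]
q2-4 [  7.851 -26.19   53.71 ] pitcherr -2.249 dq [ 0.    -0.02   0.028  0.012 -0.     0.001] [ 0.5036 -0.0734  0.1173]
```

```bash

python3 -m inch '[[0,0,0,0],[0,0,0,0],[0,0,0,0],[0,0,0,0],[0,0,0,0],[0,0,0,0],[0,0,0,0],[0,0,0,0]]' >/dev/null;python3 q.py
python3 -m inch '[[0,0,-0.1,0],[0,0,-0.1,0],[0,0,-0.1,0],[0,0,-0.1,0]]' >/dev/null;python3 q.py
python3 -m inch '[[0,0,0.1,0],[0,0,0.1,0],[0,0,0.1,0],[0,0,0.1,0]]' >/dev/null;python3 q.py
python3 -m inch '[[0,0,0,0],[0,0,0,0],[0,0,0,0],[0,0,0,0],[0,0,0,0],[0,0,0,0],[0,0,0,0],[0,0,0,0]]' >/dev/null;python3 q.py
```

```text
q2-4 [  8.07  -26.441  53.562] pitcherr -1.927 dq [ 0.     0.002 -0.003  0.     0.    -0.001] [ 0.5014 -0.0728  0.1135]
q2-4 [  7.024 -25.418  55.763] pitcherr -1.796 dq [-0.001 -0.059  0.063  0.117  0.001  0.   ] [ 0.4999 -0.0725  0.1299]
q2-4 [  7.935 -26.296  53.61 ] pitcherr -2.159 dq [ 0.001  0.06  -0.056 -0.121 -0.     0.003] [ 0.5029 -0.0733  0.1158]
q2-4 [  8.082 -26.461  53.559] pitcherr -1.898 dq [ 0.    -0.003  0.002  0.     0.    -0.   ] [ 0.5012 -0.0727  0.1133]
```

```bash

python3 -m inch '[[0,0,-0.4,0],[0,0,-0.4,0],[0,0,-0.3,0],[0,0,-0.2,0],[0,0,-0.15,0],[0,0,-0.1,0],[0,0,-0.05,0],[0,0,0,0]]' >/dev/null;python3 q.py
python3 -m inch '[[0,0,0.03,0],[0,0,0.03,0],[0,0,0.03,0],[0,0,0.03,0],[0,0,0.03,0],[0,0,0.03,0],[0,0,0.03,0],[0,0,0.03,0]]' >/dev/null;python3 q.py
```

```text
q2-4 [  4.255 -22.003  61.98 ] pitcherr -1.762 dq [ 0.     0.002 -0.005 -0.003 -0.001 -0.001] [ 0.4979 -0.0723  0.1793]
q2-4 [  4.946 -22.994  60.616] pitcherr -1.443 dq [ 0.001  0.018 -0.022 -0.036 -0.001  0.001] [ 0.4962 -0.0718  0.1657]
```

```bash

python3 -m inch '[[0,0,0.03,0],[0,0,0.03,0],[0,0,0.03,0],[0,0,0.03,0],[0,0,0.03,0],[0,0,0.03,0],[0,0,0.03,0],[0,0,0.03,0]]' >/dev/null;python3 q.py
python3 -m inch '[[0,0,0.03,0],[0,0,0.03,0],[0,0,0.03,0],[0,0,0.03,0],[0,0,0.03,0],[0,0,0.03,0],[0,0,0.03,0],[0,0,0.03,0]]' >/dev/null;python3 q.py
python3 -m inch '[[0,0,0.04,0],[0,0,0.04,0],[0,0,0.04,0],[0,0,0.04,0],[0,0,0.04,0],[0,0,0.04,0],[0,0,0.04,0],[0,0,0.04,0]]' >/dev/null;python3 q.py
python3 g.py .5049 -.0755 .052 1.4
```

```text
q2-4 [  5.514 -23.749  59.282] pitcherr -1.455 dq [-0.001  0.015 -0.02  -0.035  0.002 -0.002] [ 0.4966 -0.0718  0.1551]
q2-4 [  6.11  -24.482  57.943] pitcherr -1.465 dq [-0.     0.018 -0.02  -0.036  0.001  0.001] [ 0.4969 -0.0718  0.1445]
q2-4 [  6.95  -25.428  56.156] pitcherr -1.467 dq [ 0.002  0.022 -0.024 -0.047 -0.001 -0.001] [ 0.4973 -0.0718  0.1303]
t11.03 tcp [ 0.4973 -0.0718  0.1303] yaw 1.26 tilt 1.53 F [-0.9 -0.1 -0.1] gap 0.0853 q [-0.28  0.12 -0.44  0.98  0.01  1.27]
zaxis deg [1.53 0.02]
units [-0.095  0.135  1.963] turn -0.14
```

```bash

python3 -m inch '[[-0.1,0.1,0.1,0],[-0.08,0.1,0.1,0],[0,0.08,0.1,0],[0,0,0.1,0],[0,0,0.1,0],[0,0,0.1,0],[0,0,0.1,0],[0,0,0.1,0]]' >/dev/null;python3 q.py
python3 g.py .5049 -.0755 .052 1.4
```

```text
q2-4 [ 10.574 -25.928  51.996] pitcherr -1.502 dq [ 0.002  0.063 -0.056 -0.115  0.001 -0.   ] [ 0.5116 -0.0799  0.0954]
t11.70 tcp [ 0.5116 -0.0799  0.0954] yaw 1.25 tilt 1.57 F [ 0.5 -1.  -0.5] gap 0.0854 q [-0.28  0.18 -0.45  0.91  0.01  1.26]
zaxis deg [1.57 0.  ]
units [ 0.115 -0.194  1.08 ] turn -0.15
```

```bash

python3 -m inch '[[0.04,-0.06,0.1,-0.1],[0.04,-0.06,0.1,0],[0.03,-0.05,0.1,0],[0,-0.03,0.1,0],[0,0,0.1,0],[0,0,0.1,0],[0,0,0.1,0],[0,0,0.1,0]]' >/dev/null
python3 g.py .5049 -.0755 .052 1.4
```

```text
t12.37 tcp [ 0.5024 -0.0747  0.0595] yaw 1.38 tilt 1.51 F [-0.4  0.3 -0.3] gap 0.0854 q [-0.28  0.21 -0.51  0.82  0.01  1.27]
zaxis deg [1.51 0.02]
units [-0.023  0.057  0.188] turn -0.02
```

```bash

python3 -m inch '[[0,0.03,0.07,0],[0,0.03,0.05,0],[0,0,0,0]]' >/dev/null
python3 g.py .5049 -.0755 .052 1.4
python3 -m inch '[[0,0,0,0],[0,0,0,0],[0,0,0,0],[0,0,0,0],[0,0,0,0],[0,0,0,0]]' 0
python3 g.py .5049 -.0755 .052 1.4
```

```text
t12.62 tcp [ 0.5047 -0.0745  0.0532] yaw 1.37 tilt 1.44 F [-0.1 -0.2 -0.1] gap 0.0850 q [-0.28  0.23 -0.51  0.81  0.01  1.27]
zaxis deg [1.44 0.04]
units [-0.024  0.003  0.029] turn -0.03
time: 13.12
tcp_pos: [0.5056, -0.0749, 0.054]
orientation: [2.182, 2.235, 0.029]
wrist_force: [-0.0, -0.5, -2.6]
finger_gap: 0.0391
t13.12 tcp [ 0.5056 -0.0749  0.054 ] yaw 1.37 tilt 1.5 F [-0.  -0.5 -2.6] gap 0.0391 q [-0.28  0.23 -0.51  0.81  0.01  1.27]
zaxis deg [1.49 0.02]
units [-0.016 -0.02   0.05 ] turn -0.03
```

```bash

python3 -m inch '[[0,0,-0.1,0],[0,0,-0.2,0],[0,0,-0.4,0],[0,0,-0.5,0],[0,0,-0.5,0],[0,0,-0.3,0],[0,0,-0.2,0],[0,0,-0.1,0]]' >/dev/null
python3 g.py .5015 .2540 .15 -2
```

```text
t13.78 tcp [ 0.4996 -0.0739  0.1501] yaw 1.37 tilt 1.12 F [-0.3  0.1 -1.1] gap 0.0396 q [-0.28  0.11 -0.41  1.03  0.01  1.27]
zaxis deg [1.11 0.13]
units [8.193 0.244 0.023] turn 3.37
```

```bash
python3 - <<'E'
from h import *
grab('scene','s2')
crop('s2',150,60,350,210,4,'s2d')
E
```

```text
(no output)
```

View pics/s2d.png

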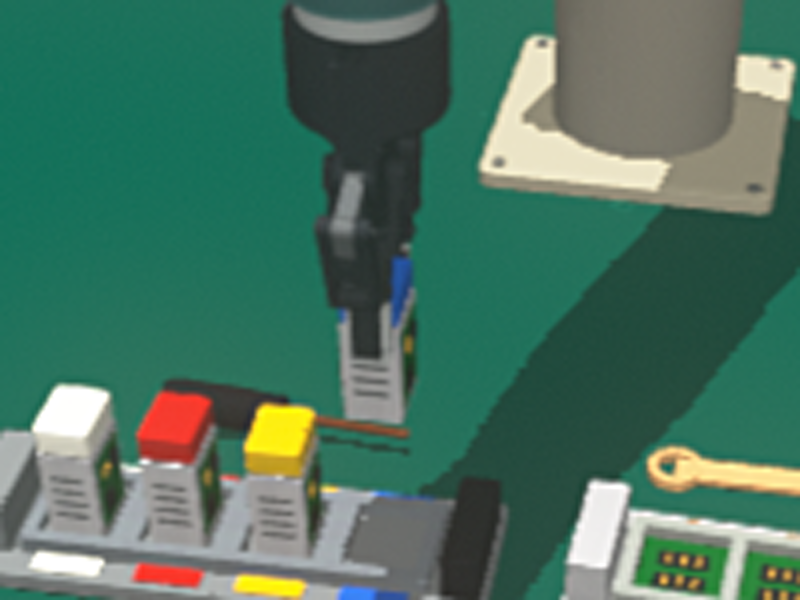

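```bash

python3 -m inch '[[0.3,0,0,0.5],[0.7,0.02,0,0.5],[0.9,0.03,0,0.5],[0.9,0.03,0,0.5],[0.9,0.03,0,0.5],[0.9,0.03,0,0.5],[0.9,0.03,0,0.4],[0.8,0.03,0,0]]' >/dev/null
python3 g.py .5016 .2548 .052 -2
```

```text
t14.50 tcp [0.5101 0.1808 0.1467] yaw -3.03 tilt 0.91 F [-0.2 -0.  -1.5] gap 0.0395 q [ 0.22  0.18 -0.34  1.04 -0.01  1.85]
zaxis deg [ 0.89 -0.14]
units [ 1.84  -0.346  2.359] turn -1.03
```

```bash

python3 -m inch '[[0.6,-0.1,0,-0.3],[0.4,-0.1,0,-0.3],[0.2,-0.05,0,-0.2],[0.1,0,0,0],[0,0,0,0],[0,0,0,0]]' >/dev/null
python3 g.py .5016 .2548 .052 -2
```

```text
t15.00 tcp [0.4991 0.241  0.1416] yaw -1.69 tilt 0.54 F [ 0.7 -0.8 -1.7] gap 0.0394 q [ 0.34  0.21 -0.31  1.04 -0.01  1.94]
zaxis deg [ 0.51 -0.19]
units [0.354 0.032 2.239] turn 0.31
```

```bash

python3 -m inch '[[0.1,0.01,0.1,0.1],[0.1,0.01,0.1,0.1],[0.08,0,0.1,0.1],[0.05,0,0.1,0],[0.03,0,0.1,0],[0,0,0.1,0],[0,0,0.1,0],[0,0,0.1,0]]' >/dev/null
python3 g.py .5016 .2548 .054 -2
```

```text
t15.67 tcp [0.5022 0.2521 0.1064] yaw -2.43 tilt 0.6 F [ 0.1  0.  -1. ] gap 0.0392 q [ 0.35  0.26 -0.33  0.98 -0.01  1.97]
zaxis deg [ 0.53 -0.27]
units [ 0.072 -0.03   1.31 ] turn -0.43
```

```bash

python3 -m inch '[[0.03,0,0.1,-0.2],[0.03,0,0.1,-0.2],[0.02,0,0.1,0],[0,0,0.1,0],[0,0,0.1,0],[0,0,0.08,0],[0,0,0.05,0],[0,0,0,0]]' >/dev/null
python3 g.py .5016 .2548 .054 -2
python3 - <<'E'
from h import *
grab('scene','s3')
crop('s3',280,110,440,240,5,'s3d')
E
```

```text
t16.33 tcp [0.5016 0.2551 0.077 ] yaw -1.98 tilt 0.52 F [-0.2 -0.2 -0.3] gap 0.0392 q [ 0.36  0.29 -0.36  0.92 -0.01  1.97]
zaxis deg [ 0.41 -0.32]
units [-0.005 -0.003  0.576] turn 0.02
```

View pics/s3d.png

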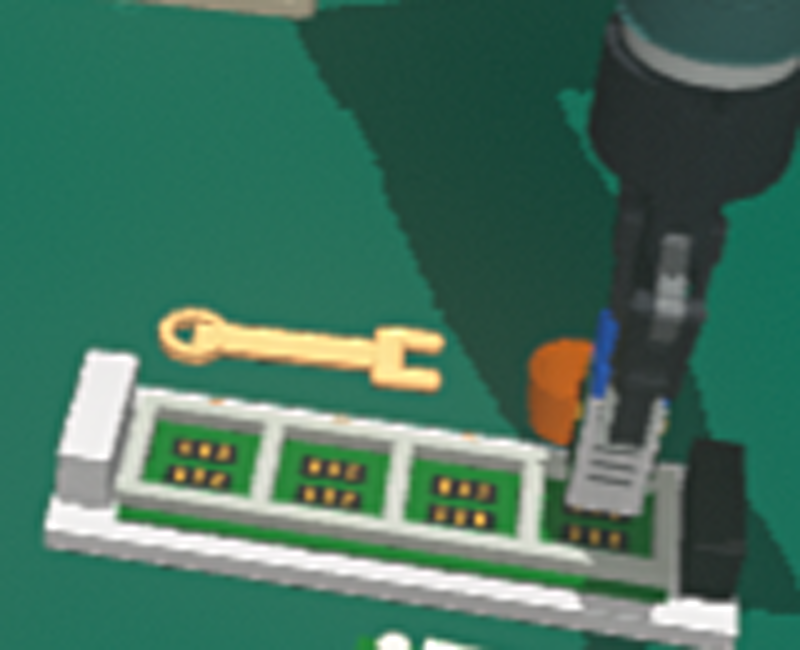

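```bash

python3 -m inch '[[0,0,0.1,0],[0,0,0.1,0],[0,0,0.1,0],[0,0,0.08,0],[0,0,0.05,0],[0,0,0.03,0],[0,0,0,0]]' >/dev/null
python3 g.py .5016 .2548 .054 -2
```

```text
t16.97 tcp [0.5025 0.2552 0.0575] yaw -2.00 tilt 0.58 F [-0.2  0.9 -2.1] gap 0.0394 q [ 0.36  0.31 -0.37  0.88 -0.01  1.96]
zaxis deg [ 0.5  -0.29]
units [-0.01  -0.023  0.088] turn 0.00
```

```bash

python3 -m inch '[[0,-0.01,0.03,0],[0,0,0.03,0],[0,0,0.02,0],[0,0,0,0]]' >/dev/null
python3 g.py .5016 .2548 .054 -2
```

```text
t17.30 tcp [0.5022 0.2552 0.0541] yaw -1.99 tilt 0.59 F [-0.1  0.8 -1. ] gap 0.0391 q [ 0.36  0.32 -0.38  0.87 -0.01  1.97]
zaxis deg [ 0.51 -0.28]
units [-0.012 -0.015  0.004] turn 0.01
```

```bash

python3 -m inch '[[0,0,0.02,0],[0,0,0.01,0]]' >/dev/null
python3 g.py .5016 .2548 .053 -2
```

```text
t17.47 tcp [0.5024 0.2553 0.0538] yaw -1.99 tilt 0.6 F [-2.  -1.8  3.4] gap 0.0393 q [ 0.36  0.32 -0.38  0.87 -0.01  1.97]
zaxis deg [ 0.54 -0.28]
units [-0.014 -0.021  0.019] turn 0.01
```

```bash

python3 -m inch '[[0,0,-0.01,0],[0,0,-0.01,0],[0,0,-0.01,0],[0,0,-0.01,0]]' 0.65
python3 -m inch '[[0,0,-0.1,0],[0,0,-0.2,0],[0,0,-0.4,0],[0,0,-0.5,0],[0,0,-0.5,0],[0,0,-0.3,0],[0,0,-0.2,0],[0,0,-0.1,0]]' >/dev/null
python3 g.py .5062 -.1285 .14 1.4
```

```text
time: 17.8
tcp_pos: [0.5037, 0.2558, 0.0564]
orientation: [2.252, 2.175, 0.009]
wrist_force: [0.4, 0.1, -0.4]
finger_gap: 0.0553
t18.47 tcp [0.5018 0.2559 0.1548] yaw -1.99 tilt 0.66 F [-0.5 -0.1 -0.3] gap 0.0550 q [ 0.36  0.21 -0.27  1.07 -0.01  1.97]
zaxis deg [ 0.62 -0.25]
units [-9.599  0.44   0.413] turn -3.39
```

```bash

python3 -m inch '[[-0.3,0.04,0,-0.4],[-0.7,0.04,0,-0.4],[-0.95,0.05,0,-0.4],[-0.95,0.05,0,-0.4],[-0.95,0.05,0,-0.4],[-0.95,0.05,0,-0.4],[-0.95,0.05,0,-0.4],[-0.95,0.05,0,-0.4]]' 1 >/dev/null
python3 g.py .5062 -.1285 .14 1.4
python3 -m inch '[[-0.9,0.05,0,0],[-0.7,0.05,0,0],[-0.5,0,0,0],[-0.3,0,0,0],[-0.1,0,0,0],[0,0,0,0]]'  >/dev/null
python3 g.py .5062 -.1285 .053 1.4
```

```text
t19.13 tcp [ 0.5178 -0.0141  0.1576] yaw 2.24 tilt 0.93 F [ 0.5  0.5 -0.7] gap 0.0855 q [-0.15  0.13 -0.37  1.05  0.    1.38]
zaxis deg [0.93 0.05]
units [-2.846 -0.408  0.432] turn 0.84
t19.63 tcp [ 0.5241 -0.127   0.1565] yaw 1.61 tilt 0.85 F [-0.1 -0.2 -0.2] gap 0.0853 q [-0.36  0.17 -0.33  1.06  0.    1.18]
zaxis deg [ 0.85 -0.07]
units [-0.021 -0.487  2.58 ] turn 0.21
```

```bash

python3 -m inch '[[0,-0.12,0.1,0],[0,-0.12,0.2,0],[0,-0.1,0.2,0.1],[0,-0.05,0.2,0],[0,0,0.15,0],[0,0,0.1,0],[0,0,0.1,0],[0,0,0,0]]'  >/dev/null
python3 g.py .5062 -.1285 .053 1.4
```

```text
t20.30 tcp [ 0.5044 -0.1214  0.1076] yaw 1.86 tilt 0.57 F [-0.8  0.3  0.4] gap 0.0855 q [-0.36  0.18 -0.42  0.96  0.01  1.17]
zaxis deg [0.55 0.15]
units [-0.183  0.026  1.366] turn 0.46
```

```bash

python3 -m inch '[[-0.06,0.01,0.1,0.1],[-0.06,0.01,0.15,0.1],[-0.04,0.01,0.15,0.1],[-0.02,0,0.15,0.1],[0,0,0.15,0],[0,0,0.15,0],[0,0,0.1,0],[0,0,0.05,0]]'  >/dev/null
python3 g.py .5062 -.1285 .053 1.4
```

```text
t20.97 tcp [ 0.5083 -0.13    0.0642] yaw 1.41 tilt 0.69 F [-0.4  0.5  0.1] gap 0.0853 q [-0.38  0.24 -0.46  0.86  0.01  1.17]
zaxis deg [0.68 0.09]
units [ 0.038 -0.054  0.279] turn 0.01
```

```bash

python3 -m inch '[[0.01,-0.02,0.1,0],[0,-0.02,0.08,0],[0,0,0.06,0],[0,0,0.03,0],[0,0,0,0]]'  >/dev/null
python3 g.py .5062 -.1285 .053 1.4
python3 -m inch '[[0,0,0,0],[0,0,0,0],[0,0,0,0],[0,0,0,0],[0,0,0,0],[0,0,0,0]]' 0 >/dev/null
python3 g.py .5062 -.1285 .053 1.4
```

```text
t21.38 tcp [ 0.5061 -0.1293  0.0516] yaw 1.42 tilt 0.64 F [-0.4  0.8  0.4] gap 0.0855 q [-0.38  0.26 -0.47  0.83  0.01  1.17]
zaxis deg [0.62 0.12]
units [ 0.019  0.003 -0.036] turn 0.02
t21.88 tcp [ 0.5068 -0.1294  0.0525] yaw 1.43 tilt 0.71 F [ 0.4 -0.5 -1.8] gap 0.0396 q [-0.38  0.25 -0.47  0.83  0.01  1.17]
zaxis deg [0.71 0.08]
units [ 0.024 -0.014 -0.013] turn 0.03
```

```bash

python3 -m inch '[[0,0,-0.1,0],[0,0,-0.2,0],[0,0,-0.4,0],[0,0,-0.5,0],[0,0,-0.5,0],[0,0,-0.3,0],[0,0,-0.2,0],[0,0,-0.1,0]]' >/dev/null
python3 g.py .4997 .1973 .054 -2
python3 -m inch '[[0.3,0,0,0.5],[0.7,0,0,0.5],[0.9,0,0,0.5],[0.9,0,0,0.5],[0.9,0,0,0.5],[0.9,0,0,0.4],[0.9,0,0,0.2],[0.8,0,0,0]]' >/dev/null
python3 g.py .4997 .1973 .054 -2
```

```text
t22.55 tcp [ 0.5015 -0.128   0.1478] yaw 1.42 tilt 0.35 F [ 0.2  0.2 -1.6] gap 0.0396 q [-0.38  0.15 -0.37  1.05  0.01  1.17]
zaxis deg [0.22 0.28]
units [8.12  0.147 2.384] turn 3.42
t23.22 tcp [0.5055 0.1263 0.149 ] yaw -2.67 tilt 0.35 F [ 0.8  0.1 -1.6] gap 0.0394 q [ 0.12  0.15 -0.37  1.05 -0.    1.74]
zaxis deg [ 0.35 -0.01]
units [ 1.767 -0.242  2.373] turn -0.67
```

```bash

python3 -m inch '[[0.55,-0.06,0,-0.2],[0.4,-0.06,0,-0.2],[0.25,-0.02,0,0],[0.15,0,0.1,0],[0.1,0,0.1,0],[0.05,0,0.1,0],[0.02,0,0.1,0],[0,0,0.05,0]]' >/dev/null
python3 g.py .4997 .1973 .054 -2
```

```text
t23.88 tcp [0.4998 0.1948 0.1269] yaw -1.87 tilt 0.09 F [ 0.1  0.1 -1.5] gap 0.0388 q [ 0.25  0.2  -0.36  1.01 -0.    1.85]
zaxis deg [ 0.09 -0.03]
units [ 0.064 -0.007  1.822] turn 0.13
```

```bash

python3 -m inch '[[0.03,0,0.1,0.1],[0.02,0,0.2,0],[0.01,0,0.2,0],[0,0,0.2,0],[0,0,0.2,0],[0,0,0.15,0],[0,0,0.1,0],[0,0,0.05,0]]' >/dev/null
python3 g.py .4997 .1973 .054 -2
python3 - <<'E'
from h import *
grab('scene','s4')
crop('s4',280,110,440,240,5,'s4d')
E
```

```text
t24.55 tcp [0.4993 0.1939 0.0723] yaw -2.27 tilt 0.14 F [-1.3 -0.3 -1.9] gap 0.0393 q [ 0.25  0.26 -0.41  0.9  -0.    1.86]
zaxis deg [-0.06 -0.12]
units [0.087 0.006 0.456] turn -0.27
```

View pics/s4d.png

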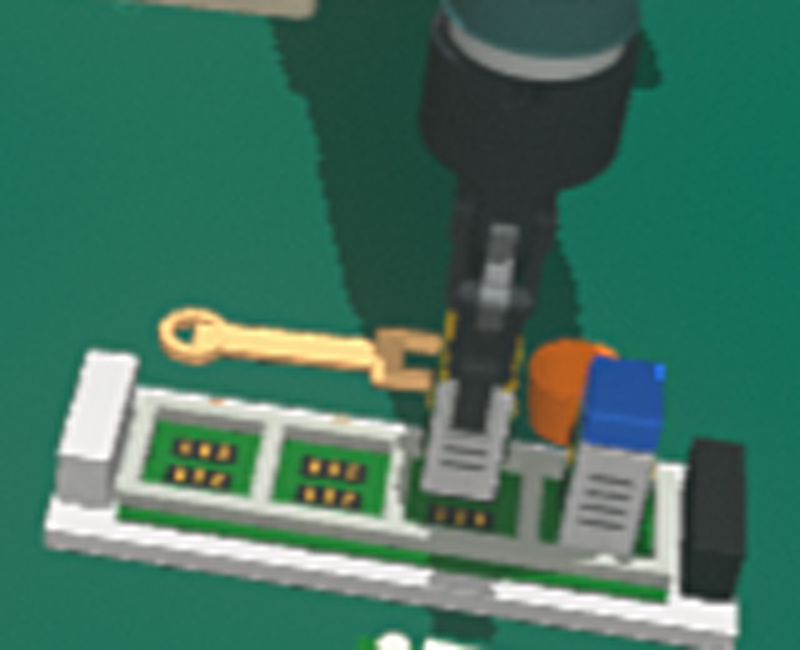

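Blue (crop 605,470) stands upright and fully down in the pocket next to the black block; yellow is hanging over pocket 2.

```bash

python3 -m inch '[[0.03,0,0.1,-0.1],[0.03,0,0.1,-0.1],[0.02,0,0.08,0],[0.01,0,0.05,0],[0,0,0.03,0],[0,0,0,0]]' >/dev/null
python3 g.py .4997 .1973 .0535 -2
```

```text
t25.10 tcp [0.5003 0.1984 0.057 ] yaw -2.02 tilt 0.1 F [-0.4  1.2 -2.4] gap 0.0390 q [ 0.26  0.28 -0.42  0.87 -0.    1.86]
zaxis deg [ 0.03 -0.1 ]
units [-0.027 -0.014  0.088] turn -0.02
```

```bash

python3 -m inch '[[-0.01,-0.01,0.04,0],[-0.01,0,0.03,0],[0,0,0.03,0],[0,0,0.02,0],[0,0,0.01,0]]' >/dev/null
python3 g.py .4997 .1973 .053 -2
```

```text
t25.52 tcp [0.5005 0.1977 0.0524] yaw -2.01 tilt 0.13 F [-2.2  0.6  4.1] gap 0.0396 q [ 0.26  0.28 -0.43  0.86 -0.    1.86]
zaxis deg [ 0.11 -0.07]
units [-0.01  -0.02  -0.014] turn -0.01
```

```bash

python3 -m inch '[[0,0,-0.01,0],[0,0,-0.01,0],[0,0,-0.01,0],[0,0,-0.01,0]]' 0.65
python3 -m inch '[[0,0,-0.1,0],[0,0,-0.2,0],[0,0,-0.4,0],[0,0,-0.5,0],[0,0,-0.5,0],[0,0,-0.3,0],[0,0,-0.2,0],[0,0,-0.1,0]]' >/dev/null
python3 g.py .5063 -.1846 .14 1.4
python3 -m inch '[[-0.3,0.02,0,-0.4],[-0.7,0.02,0,-0.4],[-0.95,0.02,0,-0.4],[-0.95,0.02,0,-0.4],[-0.95,0.02,0,-0.4],[-0.95,0.02,0,-0.4],[-0.95,0.02,0,-0.4],[-0.95,0.02,0,-0.4]]' 1 >/dev/null
python3 g.py .5063 -.1846 .14 1.4
```

```text
time: 25.85
tcp_pos: [0.5021, 0.198, 0.0554]
orientation: [2.257, 2.179, 0.005]
wrist_force: [-0.3, 1.2, 0.3]
finger_gap: 0.0553
t26.52 tcp [0.5012 0.1979 0.1544] yaw -2.02 tilt 0.28 F [ 1.1 -0.3  0. ] gap 0.0556 q [ 0.26  0.18 -0.32  1.07 -0.    1.86]
zaxis deg [ 0.28 -0.03]
units [-9.553  0.464  0.367] turn -3.42
t27.18 tcp [ 0.5082 -0.0724  0.1563] yaw 2.23 tilt 0.64 F [0.5 0.5 0.2] gap 0.0854 q [-0.27  0.13 -0.38  1.06  0.01  1.26]
zaxis deg [0.6  0.23]
units [-2.803 -0.16   0.396] turn 0.83
```

```bash

python3 -m inch '[[-0.9,-0.06,0,0],[-0.7,-0.06,0,0.2],[-0.5,-0.06,0,0.2],[-0.3,-0.04,0.1,0],[-0.1,0,0.1,0],[0,0,0.15,0],[0,0,0.1,0],[0,0,0.05,0]]'  >/dev/null
python3 g.py .5063 -.1855 .053 1.4
```

```text
t27.85 tcp [ 0.5014 -0.1849  0.1336] yaw 1.19 tilt 0.59 F [-0.   0.6 -0.8] gap 0.0857 q [-0.48  0.18 -0.36  1.02  0.01  1.07]
zaxis deg [0.57 0.16]
units [-0.023  0.101  2.016] turn -0.21
```

```bash

python3 -m inch '[[0,0.04,0.1,-0.1],[0,0.03,0.2,0],[0,0.01,0.25,0],[0,0,0.25,0],[0,0,0.25,0],[0,0,0.2,0],[0,0,0.1,0],[0,0,0.05,0]]'  >/dev/null
python3 g.py .5063 -.1855 .0525 1.4
```

```text
t28.52 tcp [ 0.5045 -0.1791  0.0699] yaw 1.70 tilt 0.49 F [0.3 0.5 0.2] gap 0.0854 q [-0.47  0.26 -0.42  0.89  0.01  1.07]
zaxis deg [0.37 0.32]
units [-0.165  0.037  0.433] turn 0.30
```

```bash

python3 -m inch '[[-0.05,0.01,0.05,0.1],[-0.05,0.01,0.05,0.1],[-0.04,0,0.05,0.1],[-0.02,0,0.05,0],[0,0,0.05,0],[0,0,0.05,0],[0,0,0,0]]'  >/dev/null
python3 g.py .5063 -.1855 .0525 1.4
```

```text
t29.10 tcp [ 0.5064 -0.1871  0.0571] yaw 1.31 tilt 0.52 F [-0.2  0.4  0.2] gap 0.0852 q [-0.48  0.28 -0.43  0.86  0.01  1.07]
zaxis deg [0.45 0.27]
units [ 0.038 -0.002  0.114] turn -0.09
```

```bash

python3 -m inch '[[0.02,0,0.05,0],[0.02,0,0.04,0],[0,0,0.03,0],[0,0,0,0]]'  >/dev/null
python3 g.py .5063 -.1855 .0525 1.4
python3 -m inch '[[0,0,0,0],[0,0,0,0],[0,0,0,0],[0,0,0,0],[0,0,0,0],[0,0,0,0]]' 0 >/dev/null
python3 g.py .5063 -.1855 .053 1.4
```

```text
t29.43 tcp [ 0.5067 -0.1854  0.0523] yaw 1.32 tilt 0.56 F [-0.5  1.1 -0.2] gap 0.0852 q [-0.47  0.28 -0.43  0.85  0.01  1.07]
zaxis deg [0.5  0.25]
units [-0.003 -0.011 -0.006] turn -0.08
t29.93 tcp [ 0.5068 -0.1853  0.0526] yaw 1.33 tilt 0.55 F [-0.2  0.1 -1.6] gap 0.0393 q [-0.47  0.28 -0.43  0.85  0.01  1.07]
zaxis deg [0.5  0.24]
units [-0.006 -0.012 -0.01 ] turn -0.07
```

```bash

python3 -m inch '[[0,0,-0.1,0],[0,0,-0.2,0],[0,0,-0.4,0],[0,0,-0.5,0],[0,0,-0.5,0],[0,0,-0.3,0],[0,0,-0.2,0],[0,0,-0.1,0]]' >/dev/null
python3 g.py .4977 .1416 .054 -2
python3 -m inch '[[0.3,0,0,0.5],[0.7,0,0,0.5],[0.9,0,0,0.5],[0.9,0,0,0.5],[0.9,0,0,0.4],[0.9,0,0,0.3],[0.9,0,0,0.1],[0.8,0,0,0]]' >/dev/null
python3 g.py .4977 .1416 .054 -2
```

```text
t30.60 tcp [ 0.5024 -0.1839  0.1481] yaw 1.33 tilt 0.47 F [ 0.1  0.1 -2. ] gap 0.0398 q [-0.48  0.18 -0.33  1.06  0.01  1.07]
zaxis deg [0.07 0.47]
units [8.118 0.067 2.418] turn 3.33
t31.27 tcp [0.5068 0.07   0.1503] yaw -2.44 tilt 0.31 F [ 1.1  0.4 -0.7] gap 0.0396 q [ 0.01  0.13 -0.38  1.05  0.    1.62]
zaxis deg [0.26 0.18]
units [ 1.771 -0.313  2.411] turn -0.44
```

```bash

python3 -m inch '[[0.55,-0.09,0,-0.1],[0.4,-0.08,0,-0.1],[0.25,-0.03,0,0],[0.15,0,0.1,0],[0.1,0,0.1,0],[0.05,0,0.1,0],[0.02,0,0.1,0],[0,0,0.05,0]]' >/dev/null
python3 g.py .4977 .1416 .054 -2
```

```text
t31.93 tcp [0.4986 0.1388 0.1288] yaw -1.83 tilt 0.2 F [-0.4 -0.2 -2. ] gap 0.0396 q [ 0.14  0.17 -0.4   1.01  0.    1.75]
zaxis deg [0.03 0.2 ]
units [ 0.063 -0.025  1.871] turn 0.17
```

```bash

python3 -m inch '[[0.03,0,0.1,0.1],[0.03,0,0.2,0],[0.02,0,0.2,0],[0.01,0,0.2,0],[0,0,0.2,0],[0,0,0.15,0],[0,0,0.1,0],[0,0,0.05,0]]' >/dev/null
python3 g.py .4977 .1416 .054 -2
```

```text
t32.60 tcp [0.4983 0.1397 0.0742] yaw -2.23 tilt 0.16 F [-0.5  0.5 -2.2] gap 0.0397 q [ 0.15  0.23 -0.45  0.89  0.    1.76]
zaxis deg [-0.11  0.12]
units [ 0.045 -0.015  0.505] turn -0.23
```

```bash

python3 -m inch '[[0.01,0,0.1,-0.1],[0.01,0,0.1,-0.1],[0.01,0,0.1,0],[0,0,0.05,0],[0,0,0.03,0],[0,0,0,0]]' >/dev/null
python3 g.py .4977 .1416 .0535 -2
```

```text
t33.10 tcp [0.4985 0.1413 0.0573] yaw -1.99 tilt 0.16 F [ 1.9 -0.6 -0.6] gap 0.0393 q [ 0.15  0.25 -0.47  0.86  0.    1.76]
zaxis deg [-0.1   0.12]
units [ 0.007 -0.02   0.094] turn 0.01
```

```bash

python3 -m inch '[[0,-0.01,0.04,0],[0,0,0.03,0],[0,0,0.03,0],[0,0,0.02,0],[0,0,0.01,0]]' >/dev/null
python3 g.py .4977 .1416 .053 -2
python3 - <<'E'
from h import *
grab('scene','s5')
crop('s5',280,110,440,240,5,'s5d')
E
```

```text
t33.52 tcp [0.499  0.1415 0.0526] yaw -1.98 tilt 0.14 F [-2.5 -0.9  2.3] gap 0.0394 q [ 0.15  0.25 -0.47  0.85  0.    1.76]
zaxis deg [0.01 0.14]
units [ 0.002 -0.032 -0.009] turn 0.02
```

View pics/s5d.png

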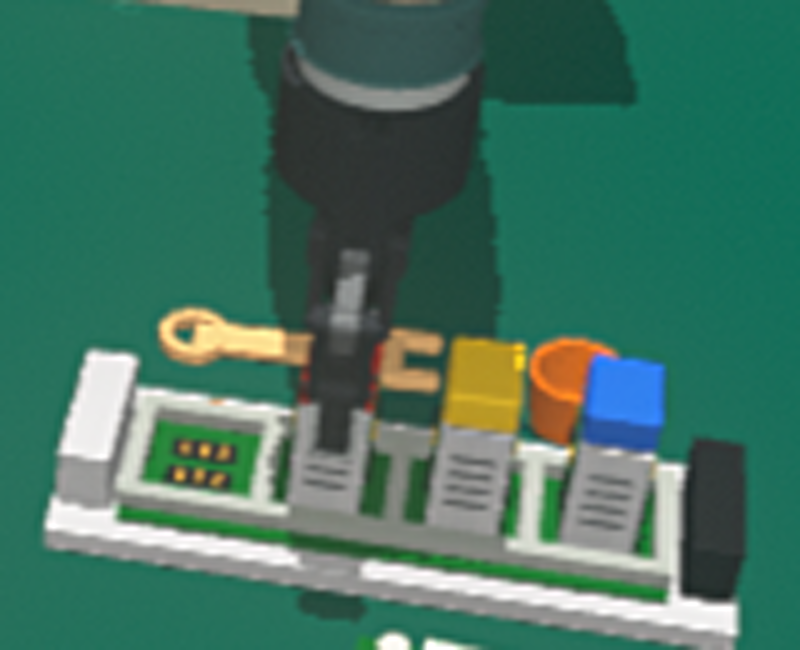

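```bash

python3 -m inch '[[0,0,-0.01,0],[0,0,-0.01,0],[0,0,-0.01,0],[0,0,-0.01,0]]' 0.65
python3 -m inch '[[0,0,-0.1,0],[0,0,-0.2,0],[0,0,-0.4,0],[0,0,-0.5,0],[0,0,-0.5,0],[0,0,-0.3,0],[0,0,-0.2,0],[0,0,-0.1,0]]' >/dev/null
python3 g.py .5097 -.2412 .14 1.4
python3 -m inch '[[-0.3,0.02,0,-0.4],[-0.7,0.02,0,-0.4],[-0.95,0.02,0,-0.4],[-0.95,0.02,0,-0.4],[-0.95,0.02,0,-0.4],[-0.95,0.02,0,-0.4],[-0.95,0.02,0,-0.4],[-0.95,0.02,0,-0.3]]' 1 >/dev/null
python3 g.py .5097 -.2412 .14 1.4
```

```text
time: 33.9
tcp_pos: [0.5002, 0.1416, 0.0553]
orientation: [-2.26, -2.182, -0.006]
wrist_force: [0.1, 0.3, -1.1]
finger_gap: 0.0556
t34.57 tcp [0.4992 0.1412 0.1543] yaw -1.99 tilt 0.18 F [-0.  -0.6  1.2] gap 0.0553 q [ 0.15  0.14 -0.36  1.06  0.    1.76]
zaxis deg [0.1  0.15]
units [-9.547  0.593  0.332] turn -3.39
t35.23 tcp [ 0.506  -0.1294  0.1552] yaw 2.15 tilt 0.55 F [ 0.5 -0.1 -0.4] gap 0.0854 q [-0.38  0.15 -0.36  1.06  0.01  1.15]
zaxis deg [0.38 0.4 ]
units [-2.798 -0.016  0.362] turn 0.75
```

```bash

python3 -m inch '[[-0.9,-0.02,0,0],[-0.7,-0.02,0,0.2],[-0.5,-0.02,0,0.2],[-0.3,0,0.1,0],[-0.1,0,0.1,0],[0,0,0.15,0],[0,0,0.1,0],[0,0,0.05,0]]'  >/dev/null
python3 g.py .5097 -.2412 .0525 1.4
```

```text
t35.90 tcp [ 0.5054 -0.24    0.1311] yaw 1.25 tilt 0.51 F [-0.4 -0.   0.2] gap 0.0858 q [-0.56  0.23 -0.3   1.03  0.01  0.99]
zaxis deg [0.29 0.42]
units [-0.046  0.096  1.964] turn -0.15
```

```bash

python3 -m inch '[[-0.04,0.04,0.1,0],[-0.03,0.04,0.2,0],[-0.02,0.02,0.25,0],[-0.02,0,0.25,0],[-0.02,0,0.25,0],[-0.02,0,0.2,0],[0,0,0.1,0],[0,0,0.05,0]]'  >/dev/null
python3 g.py .5097 -.2412 .0525 1.4
```

```text
t36.57 tcp [ 0.5091 -0.2397  0.0671] yaw 1.67 tilt 0.63 F [-0.2 -0.1 -0.2] gap 0.0856 q [-0.56  0.31 -0.36  0.91  0.01  0.98]
zaxis deg [0.07 0.62]
units [-0.043  0.013  0.364] turn 0.27
```

```bash

python3 -m inch '[[-0.01,0,0.07,-0.1],[-0.01,0,0.07,0.1],[-0.01,0,0.07,0.1],[0,0,0.06,0.1],[0,0,0.03,0],[0,0,0,0]]'  >/dev/null
python3 g.py .5097 -.2412 .0525 1.4
python3 -m inch '[[0,0,0,0],[0,0,0,0],[0,0,0,0],[0,0,0,0],[0,0,0,0],[0,0,0,0]]' 0 >/dev/null
python3 g.py .5097 -.2412 .053 1.4
```

```text
t37.07 tcp [ 0.5094 -0.2414  0.0539] yaw 1.41 tilt 0.62 F [ 0.1  0.9 -0.6] gap 0.0854 q [-0.56  0.32 -0.37  0.88  0.01  0.98]
zaxis deg [0.1  0.61]
units [0.004 0.008 0.035] turn 0.01
t37.57 tcp [ 0.5103 -0.242   0.055 ] yaw 1.41 tilt 0.58 F [ 0.1 -1.1 -0.7] gap 0.0391 q [-0.56  0.32 -0.37  0.88  0.01  0.98]
zaxis deg [0.23 0.53]
units [ 0.019 -0.016  0.05 ] turn 0.01
```

```bash

python3 -m inch '[[0,0,-0.1,0],[0,0,-0.2,0],[0,0,-0.4,0],[0,0,-0.5,0],[0,0,-0.5,0],[0,0,-0.3,0],[0,0,-0.2,0],[0,0,-0.1,0]]' >/dev/null
python3 g.py .4958 .0853 .055 -2
python3 -m inch '[[0.3,0,0,0.5],[0.7,0,0,0.5],[0.9,0,0,0.5],[0.9,0,0,0.5],[0.9,0,0,0.4],[0.9,0,0,0.3],[0.9,0,0,0.1],[0.8,0,0,0]]' >/dev/null
python3 g.py .4958 .0853 .055 -2
```

```text
t38.23 tcp [ 0.5058 -0.2402  0.1496] yaw 1.41 tilt 0.92 F [ 0.7 -0.7 -3.1] gap 0.0391 q [-0.56  0.23 -0.27  1.09  0.01  0.98]
zaxis deg [-0.31  0.86]
units [ 8.104 -0.036  2.488] turn 3.41
t38.90 tcp [0.5089 0.0133 0.1528] yaw -2.34 tilt 0.61 F [ 0.6 -1.2 -1.8] gap 0.0390 q [-0.11  0.13 -0.38  1.06  0.01  1.51]
zaxis deg [-0.2   0.57]
units [ 1.76  -0.39   2.464] turn -0.34
```

```bash

python3 -m inch '[[0.55,-0.12,0,-0.1],[0.4,-0.1,0,-0.1],[0.25,-0.04,0,0],[0.15,0,0.1,0],[0.1,0,0.1,0],[0.05,0,0.1,0],[0.02,0,0.1,0],[0,0,0.05,0]]' >/dev/null
python3 g.py .4958 .0853 .055 -2
```

```text
t39.57 tcp [0.4975 0.0826 0.1318] yaw -1.73 tilt 0.77 F [-0.4 -0.1 -2.7] gap 0.0394 q [ 0.03  0.14 -0.41  1.02  0.01  1.63]
zaxis deg [-0.46  0.62]
units [ 0.046 -0.028  1.921] turn 0.27
```

```bash

python3 -m inch '[[0.02,0,0.1,0.1],[0.03,0,0.2,0],[0.02,0,0.2,0],[0.02,0,0.2,0],[0.02,0,0.2,0],[0.01,0,0.15,0],[0,0,0.1,0],[0,0,0.05,0]]' >/dev/null
python3 g.py .4958 .0853 .055 -2
```

```text
t40.23 tcp [0.497  0.0854 0.0772] yaw -2.13 tilt 0.82 F [-0.4  0.4 -1.8] gap 0.0395 q [ 0.04  0.21 -0.47  0.9   0.01  1.64]
zaxis deg [-0.59  0.56]
units [-0.01  -0.024  0.555] turn -0.13
```

```bash

python3 -m inch '[[0,0,0.1,0],[0,-0.01,0.1,0],[0,0,0.1,0],[0,0,0.08,0],[0,0,0.04,0],[0,0,0,0]]' >/dev/null
python3 g.py .4958 .0853 .055 -2
```

```text
t40.73 tcp [0.4966 0.0858 0.0585] yaw -2.12 tilt 0.81 F [-0.5 -0.7 -1.7] gap 0.0393 q [ 0.04  0.23 -0.49  0.86  0.01  1.64]
zaxis deg [-0.58  0.56]
units [-0.013 -0.018  0.089] turn -0.12
```

```bash

python3 -m inch '[[0,0,0.03,-0.1],[0,0,0.03,0],[0,0,0.03,0],[0,0,0.01,0]]' >/dev/null
python3 g.py .4958 .0853 .055 -2
```

```text
t41.07 tcp [0.4974 0.0858 0.0549] yaw -2.00 tilt 0.74 F [ 0.6 -0.1 -2.4] gap 0.0396 q [ 0.04  0.23 -0.49  0.85  0.01  1.64]
zaxis deg [-0.48  0.56]
units [-0.015 -0.039 -0.003] turn -0.00
```

```bash

python3 -m inch '[[0,-0.01,0.03,0],[0,0,0.02,0],[0,0,0.01,0]]' >/dev/null
python3 g.py .4958 .0853 .055 -2
```

```text
t41.32 tcp [0.4974 0.0858 0.0548] yaw -2.00 tilt 0.71 F [-0.7 -0.6 -0.3] gap 0.0390 q [ 0.04  0.23 -0.49  0.85  0.01  1.64]
zaxis deg [-0.45  0.55]
units [-0.015 -0.04  -0.006] turn -0.00
```

```bash

python3 -m inch '[[0,0,-0.01,0],[0,0,-0.01,0],[0,0,-0.01,0],[0,0,-0.01,0]]' 0.65
python3 -m inch '[[0,0,-0.1,0],[0,0,-0.2,0],[0,0,-0.4,0],[0,0,-0.5,0],[0,0,-0.5,0],[0,0,-0.3,0],[0,0,-0.2,0],[0,0,-0.1,0]]' >/dev/null
python3 -m inch '[[-0.3,0,0,0],[-0.7,0,0,0],[-0.9,0,0,0],[-0.9,0,0,0],[-0.9,0,0,0],[-0.8,0,0,0],[-0.4,0,0,0],[0,0,0,0]]'
python3 - <<'E'
from h import *
grab('scene','s6');grab('top','t6')
crop('s6',280,150,440,250,5,'s6d')
crop('t6',140,195,280,260,5.5,'t6c')
E
```

```text
time: 41.65
tcp_pos: [0.4994, 0.0859, 0.0573]
orientation: [-2.253, -2.175, -0.007]
wrist_force: [0.1, -0.3, -0.0]
finger_gap: 0.0557
time: 42.98
tcp_pos: [0.4906, -0.1222, 0.1516]
orientation: [-2.246, -2.181, -0.003]
wrist_force: [0.2, 1.6, -0.1]
finger_gap: 0.0554
```

View pics/s6d.png

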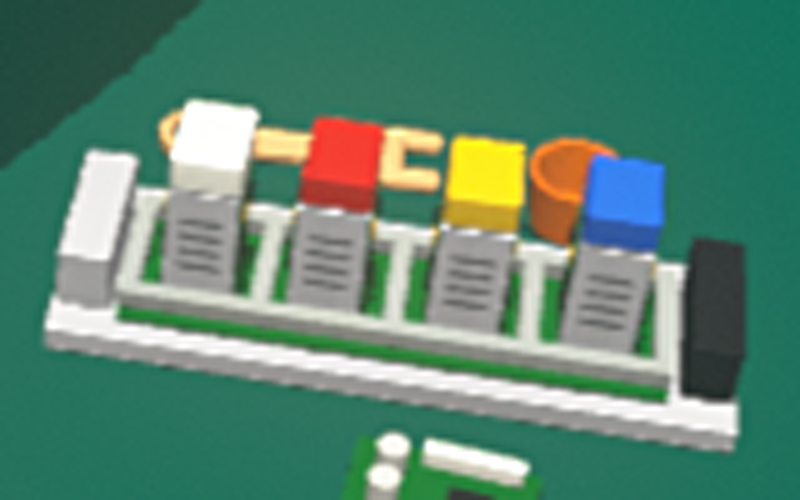

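View pics/t6c.png

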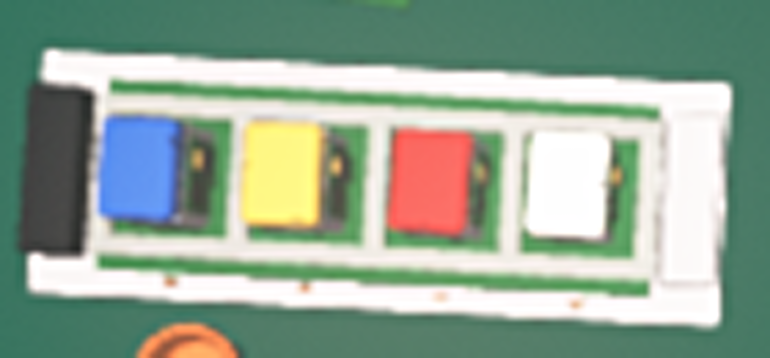

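```bash
python3 - <<'E'
from h import *
def C(u,v): return 140+(u+.5)/5.5-.5,195+(v+.5)/5.5-.5
T=[(.5016,.2543),(.4997,.1983),(.4977,.1423),(.4958,.0864)]
for (u,v),t in zip([(141.5,167.5),(282,174),(430,181.5),(568,185)],T):
  p=px2w('top',*C(u,v),z=.09);print(p.round(4),((p[:2]-t)*1e3).round(1))
E
```

```text
[0.5013 0.2524 0.09  ] [-0.3 -1.9]
[0.4995 0.1978 0.09  ] [-0.2 -0.5]
[0.4973 0.1404 0.09  ] [-0.4 -1.9]
[0.4967 0.0869 0.09  ] [0.9 0.5]
```

All four modules are within 2 mm of their pocket centres, with tops at the seated height, and the gripper is clear of them.

```bash
python3 -c "
from rig import env
print(env.close_job())"
```

```text
the job is handed in; nothing more can be done
None
```

All four modules are in the test chassis, in order from the black end block: blue, yellow, red, white. I handed the job in at about 43 s of the 99 s allowed.

- **Placing:** The last pictures, from both cameras, show every module upright inside its own pocket, down on the floor and lined up with the row. Taking the caps to be at their seated height, their centres measured within 2 mm of the pocket centres.
- **Floor contact:** The wrist force rose clearly as blue, yellow and red touched the floor (up to about 4 N). For white the rise was only about 2 N, close to the noise, but the downward motion stopped at the expected height.
- **Arm tilt:** The arm drifted out of vertical on the first pick, up to 2.9°. I corrected part of it before gripping blue at about 1.5° off vertical, and it stayed below about 1.2° for the rest of the job. Nothing tipped, and no force reading I took came near the limits.
- **Not checked:** I took no picture after handing in. The arm was parked clear of the chassis and touching nothing.

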